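# Vent the pressure cooker and hold its lid catch open

## Robot

A 7-joint arm with a two-finger parallel gripper is mounted at the origin on the work surface. World frame = base frame: x ahead of the robot, y to its left, z up, the work surface at z = 0. Lengths are in m, angles in rad, forces in N, time in s.
With the tool pointing down it reaches from about 0.35 to 0.9 m from the base axis. Payload 7.2 kg.
Tool frame: the origin (TCP) lies between the finger pads; the fingertips stand 19 mm ahead of it and the grasp point (between the pads) is the TCP (env.finger_overhang is the z of the fingertips in the tool frame, in m); z points along the fingers, y is the direction in which the jaws open and shut (so a half turn about z gives the same grasp; the last joint's range is limited). The gripper opens to 85 mm and grips with 20 to 120 N. Pads are 22 mm wide; open, the fingers measure 114 mm over their backs; the gripper's body (76 mm by 85 mm) begins 54 mm behind the grasp point. The pads swing forward as they close: fully open they stand 13 mm farther back than shut.
Start: joints at [-1.384, 0.411, -0.013, 1.596, 0.006, 1.134, -0.082], TCP at [0.158, 0.605, 0.25] pointing down, gripper open.
Joint ranges: [-2.95, 2.95], [-0.29, 1.99], [-1.47, 1.44], [0.14, 2.54], [-1.03, 4.17], [0.13, 1.85], [-2.86, 2.86]. Speed limits (rad/s): [2.39, 2.39, 3.01, 3.01, 3.14, 3.14, 3.14].

## Interface

Orientations are given as a rotation vector (axis times angle).
In Python, from workcell import env, cams, ticket gives the robot as it stands.
- The arm moves only by the tool servo_tool, never from a script. Its argument "steps" is one flat list of numbers, 4 for each row, row after row: the shift along the tool's x, y, z in cm, then the turn about the tool's z in degrees. In form: [x, y, z, spin, x, y, z, spin, ...]. A call has exactly 5 rows; each row is the pose to reach, as a shift and turn from the pose commanded when the call began, along the tool's axes at that moment; what a row does not reach only later rows make up. A row lasts 1/8 s, in which the tool goes at most 62.5 mm and 10.7 degrees, less where a joint would pass 70% of its speed; a pose out of reach is approached as far as the arm can. A call with a gripper value outside its range is refused whole. "claw" is the closure in counts, from 0 (fully open) to 255 (shut), set as the call begins (left out, the last holds). The fingers move at their own pace and stop on an object; "newtons" is the grip in N (left out, the last holds). Time passes only in rows, so rows that repeat a pose let the fingers close, or fill a call up. It gives the time, the measured TCP pose, the force and the opening at its end, in the units of the state.
- env.observe(): the state, without advancing time (a new reading comes with each control period).
- cams.get_image(name): name is "side" or "top"; returns a dict with "img" (384x512x3 uint8, red, green, blue), "K" (3x3 intrinsics, pixels), "D" ([k1, k2, p1, p2, k3] as OpenCV has them; the pictures are not rectified), "extrinsics" (4x4, takes a point from camera to world coordinates). Camera axes: x right, y down, z forward; pixel columns grow to the right and rows downward; lengths in m; the calibration is good to about 2 mm. A picture is of the moment at which its call begins. There is no depth.
- ticket.finish_job(): hands the job in, once; it reports no verdict.
The state is a dict: "t": time; "q": joint angles; "joint_vel": joint speeds; "joint_efforts": joint torques, N m; "tool_pos": TCP position; "tool_rot": TCP orientation; "contact_force": force on the tool from outside, world axes, zero at the start; "ft_torque": the same for the moment, N m; "gripper_width": finger opening in m.
Only numpy, scipy, OpenCV 4.12 (cv2) and the standard library are available. Lean on these libraries where they do the work, as an engineer would, in place of code of your own. Each camera call takes 0.05 s, during which the arm holds its last target.

## Task

The pressure cooker on the hob has cooled down and I want its lid off. First turn the selector on top of the lid back to zero, so that its pointer lines up with the dot by the long handle; only then draw the steel catch on that handle all the way back towards the handle's end, and finish still holding it there against its spring so that I can twist the lid off. Keep the cooker where it stands, and leave the pepper mill and the spice jar beside its handle standing where they are.

Things in the scene. Friction and masses are not known exactly. Their poses are not given: they have to be found in the camera images.
- cooker: steel pressure cooker, some 3 kg, loose on the black glass hob (top 4 mm above the worktop); pot 220 mm, lid rim 236 mm across. Origin: centre of its underside, z up, +x along the black long handle, which runs level out to 288 mm from the axis, 42 mm wide, its flat top (deck) 150 mm above the origin. Short helper handle on the -x side. Domed lid, 155 mm high in the middle, 134 mm at the rim
- selector (a joint): angle of the selector knob, rad: 0 = pointer at the zero dot, straight along the long handle; positive = anticlockwise from above. White marks on its collar: dot at 0, one bar at 0.65, two bars at 1.3; a steel square (valve removal) at -0.55. Turns from -0.6 to 1.6, zero is not at a stop; stays where left (friction 0.05 N m); starts about setting one to two
- selector_grip (a point): on the lid's axis at mid-height of the selector's black grip bar, 180 mm above the cooker's origin. Bar 14 mm thick, 40 mm long, 22 mm tall (from 11 mm below this point, where a 49 mm disc lies, to 11 mm above); below it a collar of 68 mm diameter. x axis: along the bar to its pointer end, a nose sticking out 6 mm more with a white line
- catch (a joint): travel of the lid catch, m: 0 = at rest (locked), 0.012 = fully drawn back to its stop, towards the free end of the long handle. A spring returns it: about 2.6 N at rest, 8 N fully back
- catch_top (a point): centre of the top of the catch, an upright steel tab on the deck of the long handle: 12 mm thick along the handle, 28 mm wide across it, its top 18.5 mm above the deck. At rest it stands 165 mm from the lid's axis; same axes as the cooker (x towards the free end of the handle)
- handle_end (a point): middle of the free end of the long handle, at deck height
- mill: bystander: wooden pepper mill, 52 mm across, 130 mm tall, on the hob beside the long handle; origin under its centre
- spice_jar: bystander: spice jar, 42 mm across, 80 mm tall, on the hob on the other side of the long handle; origin under its centre

How it is judged:
On the way, in this order (a step that is already met when the one before it is completed fails the run):
1. the selector's pointer stands at zero, with the catch still at rest (value of joint selector between -0.14 and 0.14 rad and value of joint catch below 0.003 m), for 0.3 s.
2. the catch is drawn fully back by the gripper (value of joint catch above 0.01 m and contact force between the fingers and catch above 2 N), for 0.3 s.
At the end, for the whole second after the job is handed in: the robot holds the catch fully back (at least 10 of its 12 mm) with its fingers (more than 2 N) and goes on holding it, the selector reads zero within 0.14 rad, and the cooker stands upright within 30 mm of its starting place (the handle's end within 45 mm) (all of step 2 and value of joint selector between -0.14 and 0.14 rad and distance of cooker from where it was at the start of the episode below 0.03 m and distance of handle_end from where it was at the start of the episode below 0.045 m and angle between cooker's own z axis and vertical below 0.1 rad); the arm keeps its last pose, push and grip.
It fails at once if the catch drawn back while the selector is not at zero (value of joint catch above 0.006 m and not (value of joint selector between -0.2 and 0.2 rad)).
It fails at once if the cooker tipped (angle between cooker's own z axis and vertical above 0.2 rad).
It fails at once if the pepper mill or the spice jar pushed more than 30 mm or knocked over (distance of any of mill, spice_jar from where it was at the start of the episode above 0.03 m or angle between any of mill, spice_jar's own z axis and vertical above 0.5 rad).
It also fails if it takes over 40 s, if anything falls off the work surface, if the arm or the gripper's body presses on something with over 40 N, if the wrist force passes 120 N, or if a joint passes its speed limit or range.

## Working session

There is one attempt and no reset: what is moved stays moved. The work goes in short steps, Python scripts to look and compute and a tool call to move; the robot and the scene stay as the last step left them, time stands still between calls to the robot, and variables do not carry over. Pictures are saved under pics/ and viewed, and the job is handed in when it is done.

Besides the shell and the picture viewer there is one more tool, called after "Emit:" by a JSON object that holds its "api" and its "payload". servo_tool: Moves the arm, as the interface text tells. Its arguments: {"type":"object","properties":{"steps":{"type":"array"},"claw":{"type":"number"},"newtons":{"type":"number"}},"required":["steps"]}

```bash
ls; mkdir -p pics
python3 - <<'E'
from workcell import env,cams,ticket
import cv2,numpy as np
o=env.observe(); print({k:np.round(v,4).tolist() for k,v in o.items()}, env.finger_overhang)
for n in ["side","top"]:
    c=cams.get_image(n); cv2.imwrite(f"pics/{n}0.png",c["img"][...,::-1]); print(n,c["K"].tolist(),c["D"],c["extrinsics"].round(4).tolist())
E
```

```text
pics
{'t': 0.0, 'q': [-1.3842, 0.4119, -0.0127, 1.5971, 0.0056, 1.1343, -0.0822], 'joint_vel': [0.0008, -0.0001, 0.0003, -0.0001, -0.0001, 0.0002, -0.0005], 'joint_efforts': [-0.0007, -60.0633, 0.6817, -29.9411, 0.0137, 0.0106, -0.0], 'tool_pos': [0.1575, 0.6044, 0.2494], 'tool_rot': [-0.3992, -3.116, 0.0026], 'contact_force': [0.1959, 0.1864, 0.0155], 'ft_torque': [-0.0078, -0.0095, -0.0132], 'gripper_width': 0.0856} 0.019
side [[358.1968465078388, 0.0, 255.70171850206802], [0.0, 358.1968465078388, 189.69049257594813], [0.0, 0.0, 1.0]] [-0.08417871  0.          0.          0.          0.        ] [[0.7521, -0.4561, 0.4758, 0.1689], [-0.6589, -0.5393, 0.5245, -0.4476], [0.0174, -0.7079, -0.7061, 0.7548], [0.0, 0.0, 0.0, 1.0]]
top [[468.332308307115, 0.0, 249.80487281610496], [0.0, 468.332308307115, 198.38440670843033], [0.0, 0.0, 1.0]] [-0.15100185  0.          0.          0.          0.        ] [[-0.0228, -0.9938, 0.1085, 0.4805], [-0.9997, 0.0233, 0.0038, -0.0142], [-0.0063, -0.1083, -0.9941, 1.2528], [0.0, 0.0, 0.0, 1.0]]
```

View pics/side0.png

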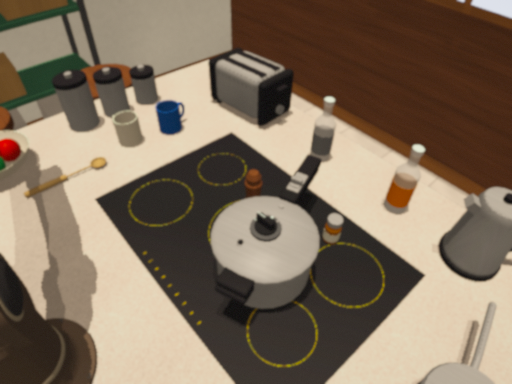

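View pics/top0.png

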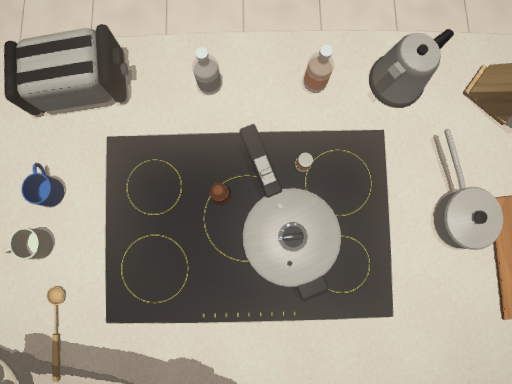

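The side view shows the cooker near (265,240), with its long handle running to (312,165). In the top view the knob is near (291,236) and the handle end near (248,130). The mill (220,192) and the jar (305,161) stand on either side of the handle. I'll zoom in on these next.

Run:
```python
import cv2
a=cv2.imread("pics/top0.png")[115:305,190:350]; cv2.imwrite("pics/topz.png",cv2.resize(a,(505,600),interpolation=cv2.INTER_CUBIC))
a=cv2.imread("pics/side0.png")[150:310,200:360]; cv2.imwrite("pics/sidez.png",cv2.resize(a,(600,600),interpolation=cv2.INTER_CUBIC))
```

```text
(no output)
```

View pics/topz.png

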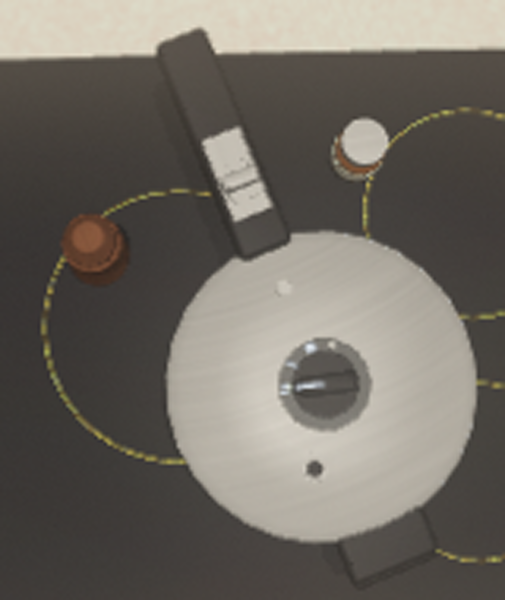

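View pics/sidez.png

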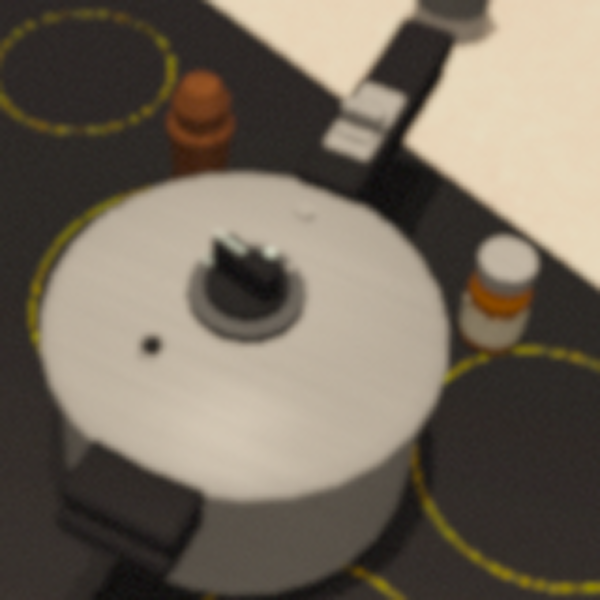

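```bash
cat > h.py <<'E'
import cv2,numpy as np
from workcell import env,cams,ticket
def ray(c,px,z):
    u=cv2.undistortPoints(np.array(px,float).reshape(-1,1,2),c["K"],c["D"]).reshape(-1,2)
    d=np.c_[u,np.ones(len(u))]@c["extrinsics"][:3,:3].T; o=c["extrinsics"][:3,3]
    return o+d*((z-o[2])/d[:,2])[:,None]
def proj(c,P):
    E=np.linalg.inv(c["extrinsics"])
    return cv2.projectPoints(np.array(P,float).reshape(-1,3),cv2.Rodrigues(E[:3,:3])[0],E[:3,3],c["K"],c["D"])[0].reshape(-1,2)
def up(n,box,s,name,pts=None):
    c=cams.get_image(n); x0,y0,x1,y1=box
    im=cv2.resize(c["img"][y0:y1,x0:x1,::-1],None,fx=s,fy=s,interpolation=cv2.INTER_CUBIC)
    if pts is not None:
        for p in proj(c,pts): cv2.circle(im,tuple(int(v) for v in ((p+.5-[x0,y0])*s)),2,(0,0,255),-1)
    cv2.imwrite("pics/"+name+".png",im); return c
E
python3 - <<'E'
from h import *
from scipy.optimize import least_squares
T=cams.get_image("top");S=cams.get_image("side")
cs={}
for n,c,seed in(("top",T,(270,260)),("side",S,(270,270))):
    g=cv2.cvtColor(c["img"],cv2.COLOR_RGB2HSV)
    m=((g[...,2]>105)&(g[...,1]<70)).astype(np.uint8)
    k,l,st,ce=cv2.connectedComponentsWithStats(m,connectivity=4)
    i=[j for j in range(1,k) if (np.abs(ce[j]-([291,240] if n=="top" else [265,235]))<15).all() and st[j,4]>2000]
    print(n,[(st[j].tolist(),ce[j].round(1)) for j in i])
    if not i: continue
    ct=max(cv2.findContours((l==i[0]).astype(np.uint8),cv2.RETR_EXTERNAL,cv2.CHAIN_APPROX_NONE)[0],key=len).reshape(-1,2)
    P=ray(c,ct,0.138)[:,:2]
    r=least_squares(lambda p:np.hypot(*(P-p[:2]).T)-p[2],[*P.mean(0),.118],loss="soft_l1",f_scale=.002)
    print(r.x, np.median(abs(r.fun)))
# handle corners, top zoom picks
z=np.array([[160,45],[208,30],[240,258],[290,238]])/np.array([505/160,600/190])+[190,115]-.5
H=ray(T,z,.154)[:,:2]; print(H.round(4))
e=(H[0]+H[1])/2; b=(H[2]+H[3])/2; print("end",e,"dir",np.arctan2(*(e-b)[::-1]),np.linalg.norm(H[0]-H[1]),np.linalg.norm(e-b))
E
```

```text
top [([243, 188, 98, 99, 7216], array([291.4, 237.3]))]
[ 0.50801556 -0.10717665  0.1161138 ] 0.0007108317621059707
side [([211, 196, 109, 89, 7018], array([265. , 240.1]))]
[ 0.50811239 -0.10697107  0.1175687 ] 0.0008932101847027377
[[ 0.7695  0.0093]
 [ 0.7804 -0.0276]
 [ 0.6047 -0.0473]
 [ 0.6189 -0.0852]]
end [ 0.77499232 -0.0091783 ] dir 0.33631457127808145 0.03846617153138231 0.17286865054862569
```

Run:
```python
from h import *
C=np.array([.508,-.107]); 
T=cams.get_image("top")
s=np.array([505/160,600/190])
z=np.array([[286,387],[357,380]])/s+[190,115]-.5
P=ray(T,z,.195)[:,:2]; print(P); d=P[0]-P[1]; th=.348; print("ptr", np.arctan2(d[1],d[0]), np.arctan2(d[1],d[0])-th)
d=P[0]-C; print(np.arctan2(d[1],d[0])-th)
def pt(x,y,z):return [*(C+np.array([[np.cos(th),-np.sin(th)],[np.sin(th),np.cos(th)]])@[x,y]),z]
L=[pt(.288,.021,.154),pt(.288,-.021,.154),pt(.165-.006,.014,.1725),pt(.171,.014,.1725),pt(.171,-.014,.1725),pt(.159,-.014,.1725),pt(0,0,.195),pt(.118,0,.138)]
up("top",(220,110,350,290),3.3,"o1",L); up("side",(230,150,350,280),4.6,"o2",L)
print(pt(.165,0,.1725),pt(.288,0,.154))
S=cams.get_image("side")
```

```text
[[ 0.5066482  -0.07650345]
 [ 0.51036552 -0.12748547]]
ptr 1.6435818302028458 1.295581830202846
1.2670936166241367
[np.float64(0.6631093438279484), np.float64(-0.050731967714666946), 0.1725] [np.float64(0.7787363092269646), np.float64(-0.008786707283782322), 0.154]
```

View pics/o1.png

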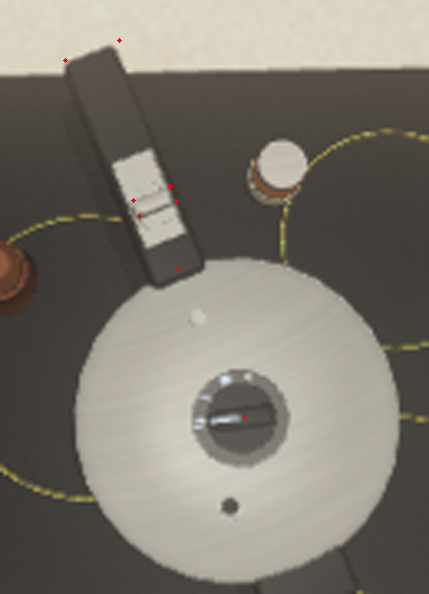

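View pics/o2.png

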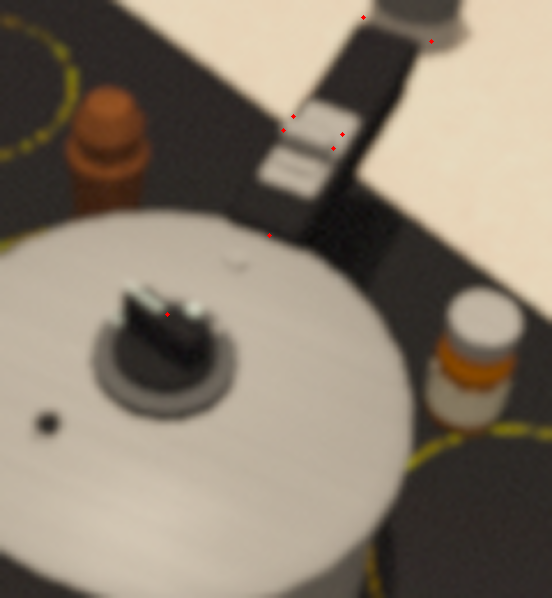

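The overlay matches the lid, knob, tab and handle to within about 2 px. The selector is at about 1.28 rad. I'll write a helper that turns targets into tool-axis shifts, then move.

```bash
cat >> h.py <<'E'
from scipy.spatial.transform import Rotation as Ro
def go(p,yaw):
    o=env.observe(); R=Ro.from_rotvec(o["tool_rot"]).as_matrix()
    d=R.T@(np.array(p)-o["tool_pos"])*100; y=np.degrees(np.arctan2(R[1,0],R[0,0]))
    s=(y-yaw+180)%360-180
    print("shift cm",d.round(2),"spin",round(s,1),"| yaw",round(y,1),"tcp",o["tool_pos"].round(4),"tilt",np.round(R[:2,2],3),"F",o["contact_force"].round(1),"w",round(o["gripper_width"],4),"t",o["t"])
E
python3 -c "
from h import *
go([.508,-.107,.25],93.5)"
```

```text
shift cm [-5.185e+01 -6.004e+01  3.000e-02] spin 71.9 | yaw 165.4 tcp [0.1576 0.6048 0.2502] tilt [-0. -0.] F [0.  0.3 0.2] w 0.0853 t 0.4
```

Emit:
{"api": "servo_tool", "payload": {"steps": [-4,-5,0,8,-8,-10,0,16,-12,-14,0,24,-16,-19,0,32,-20,-23,0,40]}}

```text
t: 1.02
tool_pos: [0.2937, 0.3298, 0.2506]
tool_rot: [-1.447, -2.788, -0.001]
contact_force: [0.4, -0.1, 0.1]
gripper_width: 0.0852
```

```bash
python3 -c "
from h import *
go([.508,-.107,.25],93.5)"
```

```text
shift cm [-4.806e+01 -7.610e+00  3.000e-02] spin 31.6 | yaw 125.1 tcp [0.2937 0.3298 0.2506] tilt [0.    0.001] F [ 0.4 -0.1  0.1] w 0.0852 t 1.025
```

Emit:
{"api": "servo_tool", "payload": {"steps": [-5,-1,0,7,-10,-2,0,14,-15,-2.5,0,21,-20,-3,0,28,-25,-4,0,31.6]}}

```text
t: 1.65
tool_pos: [0.4062, 0.1035, 0.2507]
tool_rot: [2.149, 2.291, 0.002]
contact_force: [0.5, -0.3, -0.3]
gripper_width: 0.0854
```

```bash
python3 -c "
from h import *
go([.508,-.107,.25],93.5)"
```

```text
shift cm [-21.66   8.82   0.06] spin 0.1 | yaw 93.6 tcp [0.4062 0.1035 0.2507] tilt [0.001 0.001] F [ 0.5 -0.3 -0.3] w 0.0854 t 1.65
```

Emit:
{"api": "servo_tool", "payload": {"steps": [-5.5,2.2,0,0,-11,4.4,0,0,-16.5,6.6,0,0,-21.7,8.8,0,0,-21.7,8.8,0,0], "claw": 120}}

```text
t: 2.28
tool_pos: [0.5083, -0.1105, 0.2505]
tool_rot: [2.152, 2.285, -0.002]
contact_force: [-0.6, 0.9, 0.1]
gripper_width: 0.0455
```

```bash
python3 -c "
from h import *
go([.508,-.107,.195],93.5)
up('side',(200,130,360,290),3.7,'s1');up('top',(210,140,350,300),3.7,'t1')"
```

```text
shift cm [ 0.37 -0.02  5.55] spin -0.1 | yaw 93.4 tcp [ 0.5083 -0.1105  0.2505] tilt [ 0.001 -0.003] F [-0.6  0.9  0.1] w 0.0455 t 2.275
```

View pics/s1.png

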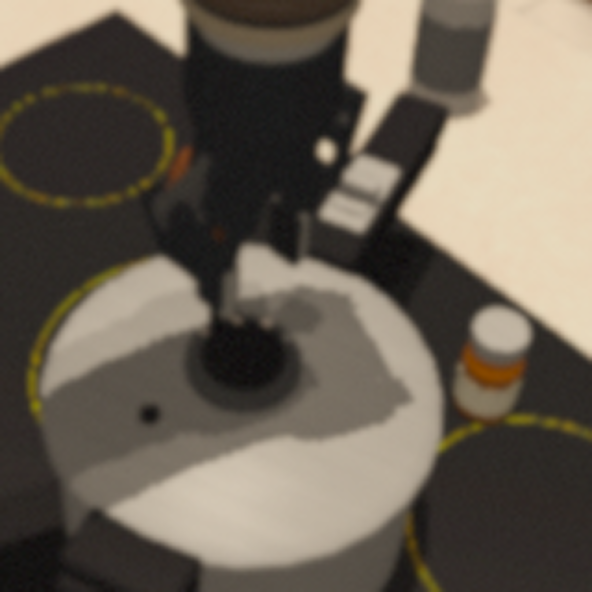

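View pics/t1.png

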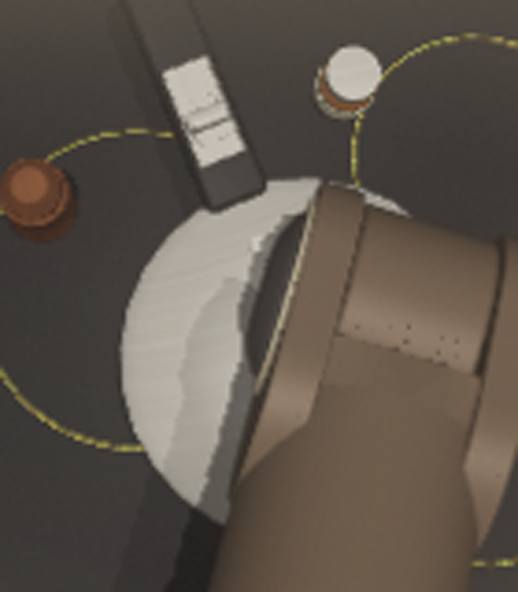

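The side view shows the fingers on either side of the knob at (240,330). In the top view the knob is hidden under the wrist, while the mill, the jar and the catch are undisturbed. Next I descend.

Emit:
{"api": "servo_tool", "payload": {"steps": [0,0,0,0,0,0,2,0,0,0,4,0,0,0,5.4,0,0,0,5.4,0]}}

```text
t: 3.0
tool_pos: [0.507, -0.1049, 0.1957]
tool_rot: [-2.144, -2.294, 0.001]
contact_force: [-1.0, -0.6, 1.1]
gripper_width: 0.0455
```

```bash
python3 -c "
from h import *
go([.508,-.107,.1955],93.5)"
```

```text
shift cm [-0.22  0.09  0.02] spin 0.4 | yaw 93.9 tcp [ 0.507  -0.1049  0.1957] tilt [-0.002  0.   ] F [-1.  -0.6  1.1] w 0.0455 t 3.0
```

Emit:
{"api": "servo_tool", "payload": {"steps": [-0.2,0.1,0,0,-0.2,0.1,0,0,-0.2,0.1,0,0,-0.2,0.1,0,0,-0.2,0.1,0,0], "claw": 255, "newtons": 20}}

```text
t: 3.62
tool_pos: [0.5083, -0.108, 0.1971]
tool_rot: [-2.147, -2.293, -0.0]
contact_force: [-4.1, 0.4, 5.0]
gripper_width: 0.0136
```

```bash
python3 -c "
from h import *
go([.508,-.107,.1955],20)"
```

```text
shift cm [ 0.1  -0.03  0.16] spin 73.8 | yaw 93.8 tcp [ 0.5083 -0.108   0.1971] tilt [-0.     0.001] F [-4.1  0.4  5. ] w 0.0136 t 3.625
```

Emit:
{"api": "servo_tool", "payload": {"steps": [0,0,-0.2,4,0,0,-0.2,12,0,0,-0.2,20,0,0,-0.2,29,0,0,-0.2,38]}}

```text
t: 4.25
tool_pos: [0.5076, -0.1079, 0.1973]
tool_rot: [-2.78, -1.462, 0.003]
contact_force: [2.0, -1.8, -14.7]
gripper_width: 0.0137
```

```bash
python3 -c "
from h import *
go([.508,-.107,.1975],20)"
```

```text
shift cm [ 0.1  -0.02 -0.02] spin 35.5 | yaw 55.5 tcp [ 0.5076 -0.1079  0.1973] tilt [-0.002 -0.001] F [  2.   -1.8 -14.7] w 0.0137 t 4.25
```

Emit:
{"api": "servo_tool", "payload": {"steps": [0,0,0.1,8,0,0,0.1,17,0,0,0.1,26,0,0,0.1,35.5,0,0,0.1,35.5]}}

```text
t: 4.88
tool_pos: [0.5076, -0.1079, 0.1971]
tool_rot: [-3.092, -0.555, 0.003]
contact_force: [-5.6, 0.7, 2.3]
gripper_width: 0.0132
```

```bash
python3 -c "
from h import *
go([.508,-.107,.1975],20)
up('side',(200,130,360,290),3.7,'s2');up('top',(210,110,350,260),3.7,'t2')"
```

```text
shift cm [ 0.06 -0.07 -0.04] spin 0.3 | yaw 20.3 tcp [ 0.5076 -0.1079  0.1971] tilt [-0.002 -0.   ] F [-5.6  0.7  2.3] w 0.0132 t 4.875
```

View pics/s2.png

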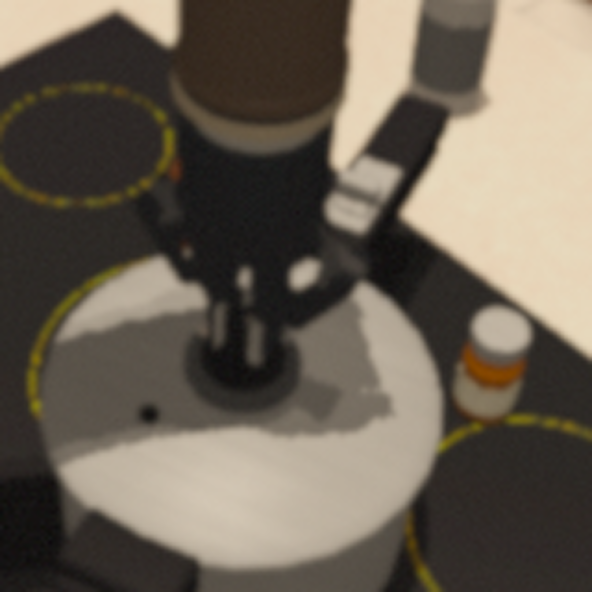

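View pics/t2.png

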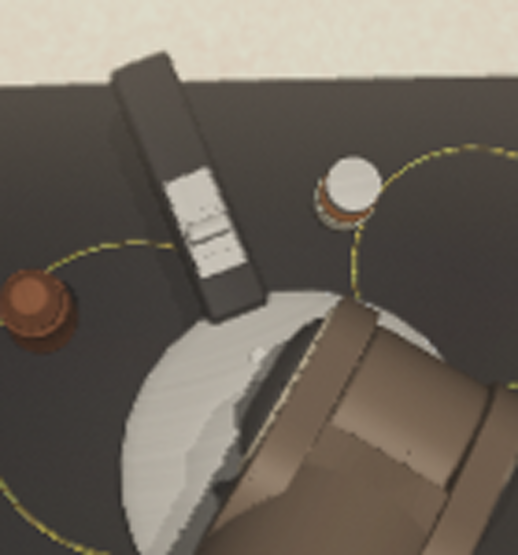

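The jaws are turned along the handle around the knob at (240,345) in the side view, and the handle looks unmoved. I'll release, lift and check.

Emit:
{"api": "servo_tool", "payload": {"steps": [0,0,0,0,0,0,0,0,0,0,0,0,0,0,-3,0,0,0,-6,0], "claw": 120}}

```text
t: 5.6
tool_pos: [0.5087, -0.1078, 0.258]
tool_rot: [3.092, 0.554, -0.001]
contact_force: [-0.4, 0.4, 1.1]
gripper_width: 0.0451
```

```bash
python3 -c "
from h import *
go([.663,-.051,.26],110)"
```

```text
shift cm [16.45  0.03 -0.21] spin -89.7 | yaw 20.3 tcp [ 0.5087 -0.1078  0.258 ] tilt [-0. -0.] F [-0.4  0.4  1.1] w 0.0451 t 5.6
```

Emit:
{"api": "servo_tool", "payload": {"steps": [-2,6,0,-10,-4,12,0,-20,-6,18,0,-30,-8,23,0,-40,-8,23,0,-50]}}

```text
t: 6.22
tool_pos: [0.5107, -0.3578, 0.2574]
tool_rot: [2.569, 1.804, -0.004]
contact_force: [0.0, 0.3, 0.2]
gripper_width: 0.0454
```

Run:
```python
from h import *
go([.663,-.051,.26],110)
C=np.array([.508,-.107]);th=.35
def pt(x,y,z):return [*(C+np.array([[np.cos(th),-np.sin(th)],[np.sin(th),np.cos(th)]])@[x,y]),z]
L=[pt(.159,.014,.1725),pt(.171,.014,.1725),pt(.171,-.014,.1725),pt(.159,-.014,.1725),pt(0.026,0,.195),pt(-.02,0,.195)]
c=up("top",(220,110,350,290),3.3,"t3",L); up("side",(230,150,350,280),4.6,"s3")
```

```text
shift cm [34.03  3.92 -0.38] spin -39.8 | yaw 70.2 tcp [ 0.5107 -0.3578  0.2574] tilt [-0.001 -0.004] F [0.  0.3 0.2] w 0.0454 t 6.225
```

View pics/t3.png

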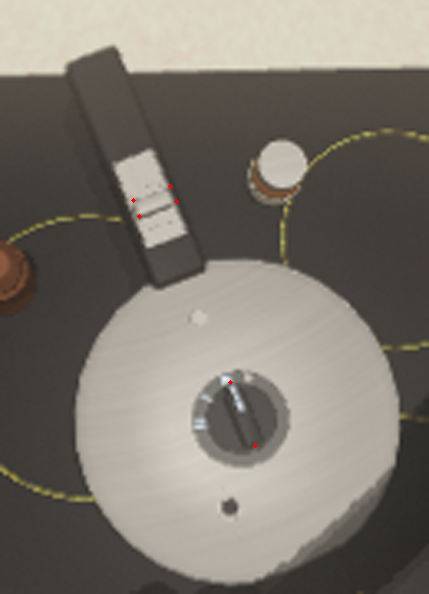

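View pics/s3.png

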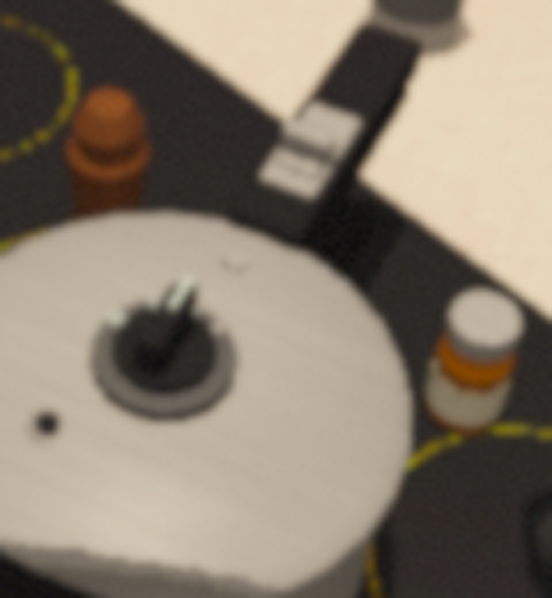

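Run:
```python
from h import *
c=up("top",(270,215,315,260),13,"t4")
```

```text
(no output)
```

View pics/t4.png

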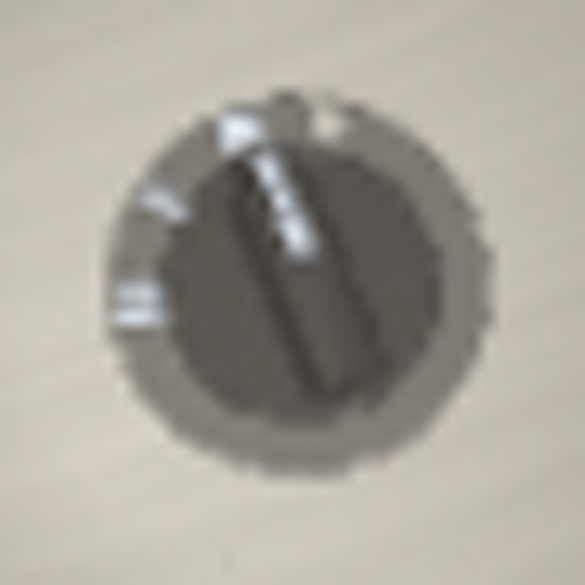

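The pointer line at (262–303, 158–245) lines up with the dot at (240,130), about 0 to 4° off, so the selector is at zero. Next is the catch.

Emit:
{"api": "servo_tool", "payload": {"steps": [6,1,0,-8,12,1.5,0,-16,18,2,0,-24,24,2.8,0,-32,29,3.3,0,-39.8]}}

```text
t: 7.0
tool_pos: [0.6433, -0.0844, 0.2573]
tool_rot: [-1.793, -2.579, -0.002]
contact_force: [1.1, -0.0, -0.5]
gripper_width: 0.0449
```

```bash
python3 -c "
from h import *
go([.663,-.0505,.24],110)"
```

```text
shift cm [2.49 3.03 1.74] spin 0.4 | yaw 110.4 tcp [ 0.6433 -0.0844  0.2573] tilt [0.    0.001] F [ 1.1 -0.  -0.5] w 0.0449 t 7.0
```

Emit:
{"api": "servo_tool", "payload": {"steps": [1.2,1.5,0,0,2.5,3,0,0.4,2.5,3,2,0.4,2.5,3,3.5,0.4,2.5,3,3.5,0.4]}}

```text
t: 7.62
tool_pos: [0.6609, -0.0562, 0.221]
tool_rot: [-1.811, -2.565, 0.003]
contact_force: [0.2, -0.6, -0.1]
gripper_width: 0.0451
```

Run:
```python
from h import *
go([.663,-.0505,.178],110)
c=up("side",(240,110,360,230),5,"s5"); up("top",(210,110,330,230),5,"t5")
```

```text
shift cm [0.46 0.4  4.3 ] spin -0.4 | yaw 109.6 tcp [ 0.6609 -0.0562  0.221 ] tilt [-0.003 -0.   ] F [ 0.2 -0.6 -0.1] w 0.0451 t 7.625
```

View pics/s5.png

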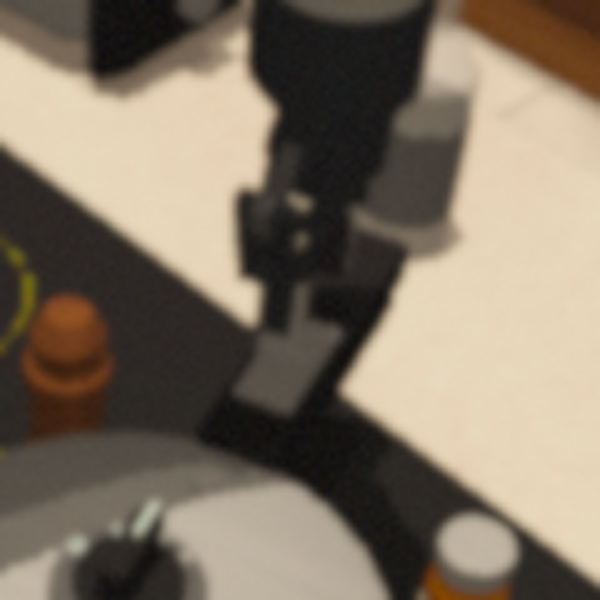

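View pics/t5.png

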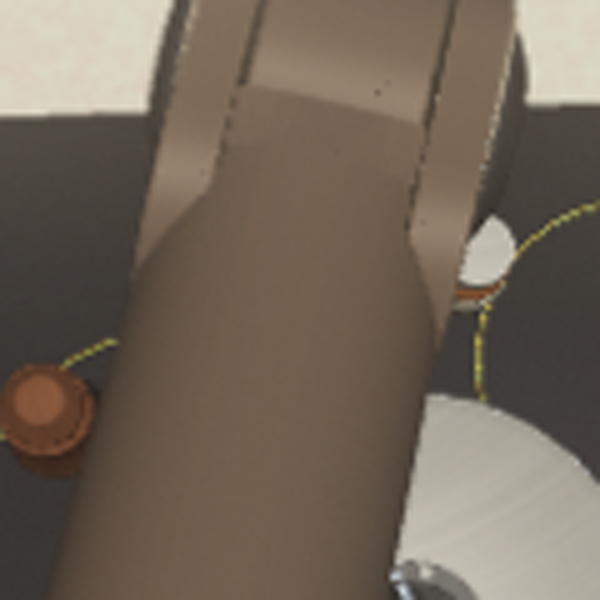

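The side view shows the fingers above the catch around (300,310). The mill and the jar are clear. I'll read the settled pose again.

Run:
```python
from h import *
go([.662,-.0505,.178],110)
```

```text
shift cm [0.54 0.21 4.46] spin -0.4 | yaw 109.6 tcp [ 0.6618 -0.0563  0.2226] tilt [ 0. -0.] F [-0.2 -0.   0.5] w 0.0451 t 7.725
```

Emit:
{"api": "servo_tool", "payload": {"steps": [0.5,0.2,0,0,0.5,0.2,1.5,-0.4,0.5,0.2,3,-0.4,0.5,0.2,4.4,-0.4,0.5,0.2,4.4,-0.4]}}

```text
t: 8.35
tool_pos: [0.6611, -0.0501, 0.1763]
tool_rot: [-1.799, -2.573, 0.003]
contact_force: [0.4, -0.2, 0.0]
gripper_width: 0.0452
```

Run:
```python
from h import *
c=up("side",(240,110,360,230),5,"s6")
go([.663,-.0505,.178],110)
```

```text
shift cm [-0.07  0.12 -0.06] spin 0.1 | yaw 110.1 tcp [ 0.6616 -0.0502  0.1774] tilt [-0.002 -0.   ] F [0.4 0.5 0. ] w 0.0456 t 8.4
```

View pics/s6.png

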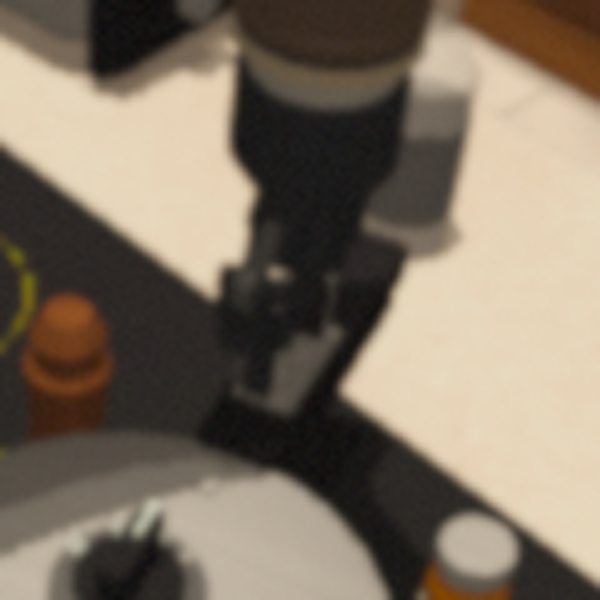

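Run:
```python
from h import *
C=np.array([.508,-.107]);th=.35
def pt(x,y,z):return [*(C+np.array([[np.cos(th),-np.sin(th)],[np.sin(th),np.cos(th)]])@[x,y]),z]
o=env.observe();R=Ro.from_rotvec(o["tool_rot"]).as_matrix();t=o["tool_pos"]
f=[t+R@np.array([x,-.0227,z]) for x in(-.011,.011) for z in(.012,-.012)]
L=[pt(.13,.021,.154),pt(.13,-.021,.154),pt(.288,.021,.154),pt(.288,-.021,.154),pt(.159,.014,.1725),pt(.171,.014,.1725),pt(.171,-.014,.1725),pt(.159,-.014,.1725)]
c=up("side",(250,130,340,220),6.6,"s7",L+f)
```

```text
(no output)
```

View pics/s7.png

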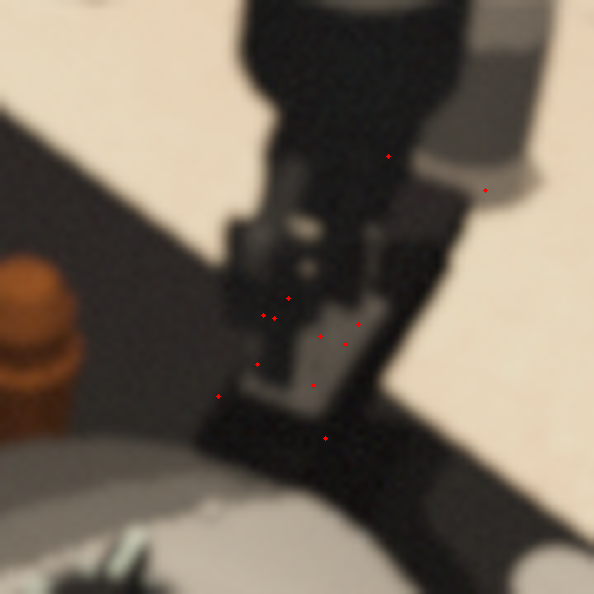

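The inner finger at (275,370) stands over the plate (240–330), on the lid side of the tab and within its width. Now I close on the tab.

Emit:
{"api": "servo_tool", "payload": {"steps": [-0.1,0.1,0,0,-0.1,0.1,0,0,-0.1,0.1,0,0,-0.1,0.1,0,0,-0.1,0.1,0,0], "claw": 255, "newtons": 50}}

```text
t: 9.07
tool_pos: [0.6632, -0.0511, 0.179]
tool_rot: [1.8, 2.575, 0.0]
contact_force: [-2.6, -0.6, 5.3]
gripper_width: 0.0107
```

Run:
```python
from h import *
c=up("side",(250,130,340,220),6.6,"s8")
o=env.observe();R=Ro.from_rotvec(o["tool_rot"]).as_matrix();print("Ftool",(R.T@o["contact_force"]).round(1))
go([.663,-.0505,.178],110)
```

```text
Ftool [ 0.2 -3.5 -6. ]
shift cm [ 0.06 -0.    0.1 ] spin 0.1 | yaw 110.1 tcp [ 0.6633 -0.0511  0.179 ] tilt [ 0. -0.] F [-3.3 -1.   6. ] w 0.0105 t 9.125
```

View pics/s8.png

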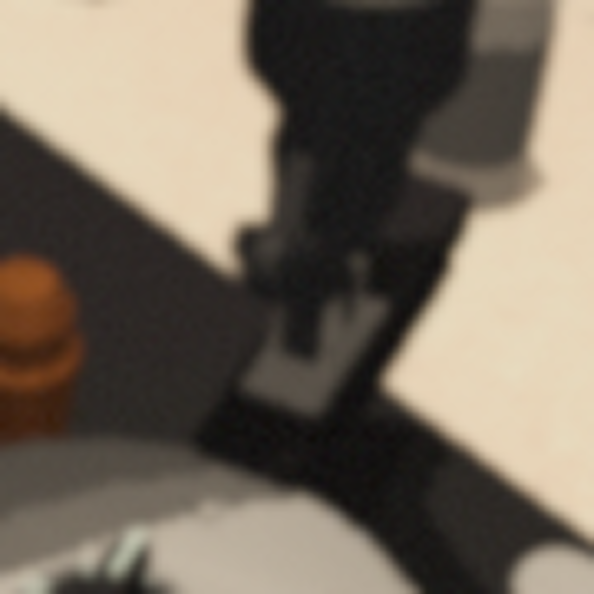

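Gripped at 10.7 mm, against a 12 mm tab. Now I pull in stages.

Emit:
{"api": "servo_tool", "payload": {"steps": [0,0.1,0,0,0,0.2,0,0,0,0.3,0,0,0,0.4,0,0,0,0.5,0,0]}}

```text
t: 9.75
tool_pos: [0.6675, -0.0496, 0.179]
tool_rot: [-1.8, -2.574, 0.001]
contact_force: [-5.6, -0.9, 6.7]
gripper_width: 0.0107
```

Run:
```python
from h import *
o=env.observe();R=Ro.from_rotvec(o["tool_rot"]).as_matrix();print("Ftool",(R.T@o["contact_force"]).round(1))
go([.6633,-.0511,.179],110)
```

```text
Ftool [ 1.1 -5.5 -6.7]
shift cm [-0.   -0.45 -0.  ] spin 0.1 | yaw 110.1 tcp [ 0.6675 -0.0496  0.179 ] tilt [-0.001 -0.   ] F [-5.6 -0.9  6.7] w 0.0107 t 9.75
```

Emit:
{"api": "servo_tool", "payload": {"steps": [0,0.1,0,0,0,0.2,0,0,0,0.3,0,0,0,0.4,0,0,0,0.45,0,0]}}

```text
t: 10.38
tool_pos: [0.6712, -0.0481, 0.179]
tool_rot: [-1.8, -2.573, 0.002]
contact_force: [-7.5, -1.5, 7.9]
gripper_width: 0.0109
```

Run:
```python
from h import *
o=env.observe();R=Ro.from_rotvec(o["tool_rot"]).as_matrix();print("Ftool",(R.T@o["contact_force"]).round(1))
go([.6633,-.0511,.179],110)
```

```text
Ftool [ 1.1 -7.6 -7.8]
shift cm [-0.   -0.85 -0.  ] spin 0.1 | yaw 110.1 tcp [ 0.6712 -0.0481  0.179 ] tilt [-0.002 -0.   ] F [-7.5 -1.5  7.9] w 0.0109 t 10.375
```

Emit:
{"api": "servo_tool", "payload": {"steps": [0,0.05,0,0,0,0.1,0,0,0,0.15,0,0,0,0.2,0,0,0,0.2,0,0]}}

```text
t: 11.0
tool_pos: [0.6729, -0.0475, 0.179]
tool_rot: [-1.799, -2.573, 0.002]
contact_force: [-6.7, -1.6, 8.8]
gripper_width: 0.0106
```

Run:
```python
from h import *
o=env.observe();R=Ro.from_rotvec(o["tool_rot"]).as_matrix();print("Ftool",(R.T@o["contact_force"]).round(1))
go([.6633,-.0511,.179],110)
```

```text
Ftool [ 0.8 -6.8 -8.8]
shift cm [-0.01 -1.03 -0.  ] spin 0.1 | yaw 110.1 tcp [ 0.6729 -0.0475  0.179 ] tilt [-0.002 -0.   ] F [-6.7 -1.6  8.8] w 0.0106 t 11.0
```

Emit:
{"api": "servo_tool", "payload": {"steps": [0,0.05,0,0,0,0.1,0,0,0,0.15,0,0,0,0.2,0,0,0,0.2,0,0]}}

```text
t: 11.62
tool_pos: [0.6742, -0.0471, 0.1789]
tool_rot: [-1.799, -2.572, 0.003]
contact_force: [-9.6, -1.5, 9.7]
gripper_width: 0.0102
```

Run:
```python
from h import *
c=up("side",(220,130,350,260),4.6,"s9")
c=up("top",(220,110,350,290),3.3,"t9")
F=[]
for i in range(4):
  o=env.observe();R=Ro.from_rotvec(o["tool_rot"]).as_matrix();F.append((R.T@o["contact_force"]).round(1).tolist());cams.get_image("top")
print("Ftool",F)
go([.6633,-.0511,.179],110)
```

```text
Ftool [[2.0, -9.6, -9.5], [1.9, -8.7, -9.3], [2.4, -9.2, -9.4], [2.6, -9.3, -10.0]]
shift cm [-0.01 -1.17 -0.  ] spin 0.1 | yaw 110.1 tcp [ 0.6742 -0.047   0.1789] tilt [-0.003 -0.   ] F [-9.5 -2.   8.9] w 0.0103 t 11.925
```

View pics/s9.png

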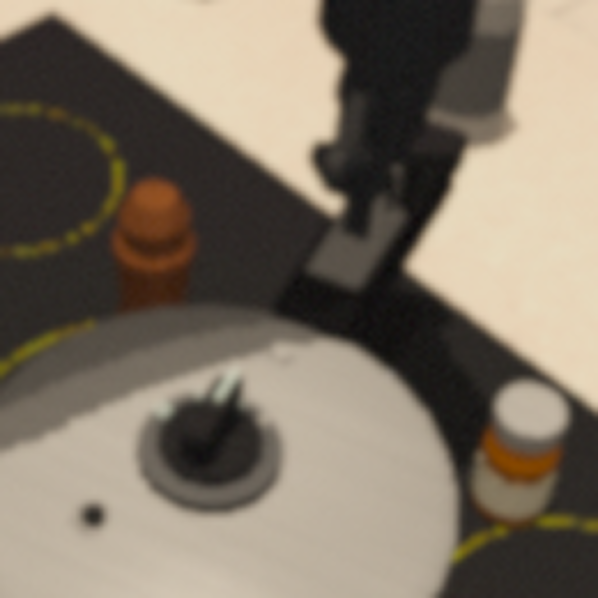

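View pics/t9.png

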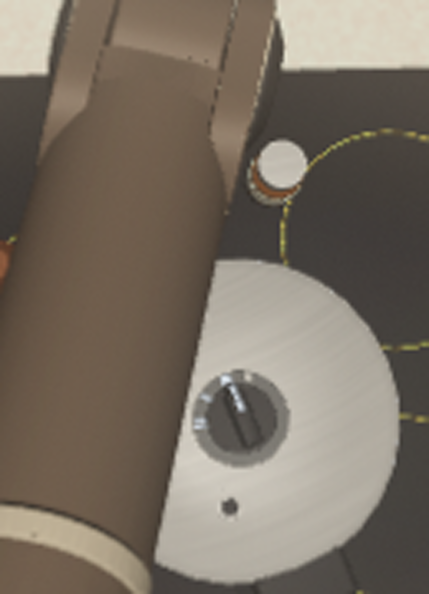

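The pull is 9.3 N, above the 8 N spring, after 11.7 mm of travel. The knob (240,417) and the vent (230,507) are unmoved in the top view, and the pointer is still on the dot. One small extra pull should confirm the stop.

Emit:
{"api": "servo_tool", "payload": {"steps": [0,0.05,0,0,0,0.1,0,0,0,0.1,0,0,0,0.1,0,0,0,0.1,0,0]}}

```text
t: 12.55
tool_pos: [0.6746, -0.047, 0.1787]
tool_rot: [-1.799, -2.571, 0.004]
contact_force: [-10.4, -2.9, 10.4]
gripper_width: 0.0104
```

Run:
```python
from h import *
F=[]
for i in range(4):
  o=env.observe();R=Ro.from_rotvec(o["tool_rot"]).as_matrix();F.append((R.T@o["contact_force"]).round(1).tolist());c=cams.get_image("top")
print("Ftool",F)
go([.6633,-.0511,.179],110)
# vent hole and selector position vs start
for im in (cv2.imread("pics/top0.png")[...,::-1],c["img"]):
    r=im[255:272,282:300].min(2); m=r<110; y,x=np.nonzero(m); print("vent",x.mean()+282,y.mean()+255,m.sum())
```

```text
Ftool [[0.8, -10.8, -10.3], [2.3, -10.6, -10.5], [2.0, -11.1, -9.4], [2.3, -11.0, -9.2]]
shift cm [-0.   -1.21 -0.02] spin 0.0 | yaw 110.0 tcp [ 0.6746 -0.0469  0.1787] tilt [-0.004 -0.   ] F [-10.3  -1.1  10.2] w 0.0105 t 12.75
vent 289.46666666666664 262.8666666666667 15
vent 289.5 263.0 16
```

The extra 1 mm moved the tool only 0.4 mm and raised the force to 11 N, so the catch is on its stop. The cooker hasn't moved. Handing in.

```bash
python3 -c "
from h import *
print(ticket.finish_job()); go([.6633,-.0511,.179],110)"
```

```text
the job is handed in; nothing more can be done
None
the job is handed in; nothing more can be done
```

The selector is back at zero, and the arm was still holding the catch fully back against its spring when I handed the job in at about 12.8 s. No verdict was reported, and the last command could not read the arm again after hand-in.

- **Selector:** I turned it from about 1.28 rad and let go. The overhead picture showed its pointer on the dot, 0 to 4° off. The white line read about 4° off and the bar edge about 1°, both within the allowed 8°.
- **Catch:** I gripped the tab with 50 N and drew it back in stages. The tool moved 12.1 mm. The pull rose at about 0.45 N/mm, as the spring should, apart from one low reading of 6.8 N. It ended steady at about 11 N, above the spring's 8 N, and a last 1 mm command moved the tool only 0.4 mm, so the catch is on its stop.
- **Cooker:** The vent hole on the lid moved less than 0.2 px in the overhead view from start to finish, so the cooker has not shifted.
- **Mill and jar:** Both still looked to be standing where they were in the last pictures I viewed, taken just before the final small pull.
- **Measurement disagreement:** The handle end measured about 4 mm shorter than the stated size. The grip still landed on the tab.

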